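# Shift the vacuum station's gated lever into third

## Robot

A 6-joint arm with a two-finger parallel gripper is mounted at the origin on the work surface. World frame = base frame: x ahead of the robot, y to its left, z up, the work surface at z = 0. Lengths are in m, angles in rad, forces in N, time in s.
With the tool pointing down it reaches from about 0.225 to 0.875 m from the base axis. Payload 3.4 kg.
Tool frame: the origin (TCP) lies at the very end of the fingers, on their centre line; the grasp point (between the pads) lies 19 mm behind it; z points along the fingers, y is the line along which they close (so a half turn about z gives the same grasp; the last joint's range is limited). The gripper opens to 85 mm and grips with 20 to 120 N. Pads are 22 mm wide; open, the fingers measure 114 mm over their backs; the gripper's body (76 mm by 85 mm) begins 54 mm behind the grasp point. The pads swing forward as they close: fully open they stand 13 mm farther back than shut.
Start: joints at [-1.337, 0.276, 1.505, -0, 1.361, -0.121], TCP at [0.2, -0.539, 0.203] pointing down, gripper open.
Joint ranges: [-2.89, 2.89], [-0.75, 2.08], [0.22, 2.7], [-1.18, 4.32], [0.11, 2.71], [-2.7, 2.7]. Speed limits (rad/s): [2.57, 2.57, 3.14, 3.14, 3.14, 3.14].

## Interface

Orientations are given as a unit quaternion [w, x, y, z].
In Python, from rig import readout, vision, manip gives the robot as it stands.
- The arm moves only by the shell command python3 -m handwheel 'ROWS' [FORCE]. ROWS is JSON, a list of rows, each a list of 3 entries, a list of its own where there are three numbers: the shift along the tool's x, y, z in mm, then the turn, a rotation vector about the tool's x, y, z in units of 6 degrees (1.0 is 6 degrees), then the closure, from -1 (fully open) to 1 (shut), so that 0 is half open. A call has 1 to 20 rows; each row shifts and turns the commanded pose from where the row before left it, along the tool's axes as they then stand; what a row does not reach is not made up. A row lasts 1/8 s, in which the tool goes at most 62.5 mm and 10.7 degrees, less where a joint would pass 70% of its speed; a pose out of reach is approached as far as the arm can. A call is refused whole if a number of a shift passes 62.5 or a number of a turn 1, either way. A call with a gripper value outside its range is refused whole. The fingers move at their own pace and stop on an object; FORCE is the grip in N (left out, the last holds). Time passes only in rows, so rows that do not move let the fingers close. It gives the time, the measured TCP pose, the force, the opening and the grip force at its end, in the units of the state.
- readout.get_state(): the state, without advancing time (a new reading comes with each control period).
- vision.get_image(name): name is "scene" or "top" or "wrist"; returns the picture (420x560x3 uint8, blue, green, red); there is no depth.
- vision.camera_params(name): a dict with "intrinsics" (3x3 intrinsics, pixels), "rvec" (rotation vector, rad) and "tvec" (3), from world to camera coordinates, as OpenCV has them; the wrist camera has in their place "hand_eye" (4x4, takes a point from camera to tool coordinates, whose origin is the TCP and whose axes are the flange's). Camera axes: x right, y down, z forward; pixel columns grow to the right and rows downward; lengths in m; the calibration is good to about 2 mm. A picture is of the moment at which its call begins: read the wrist's pose just before it. camera_params takes no time and is no camera call.
- manip.sign_off(): hands the job in; it is judged then, once.
The state is a dict: "clock": time; "qpos": joint angles; "qd": joint speeds; "effort": joint torques, N m; "position": TCP position; "ee_rot": TCP orientation; "contact_force": force on the tool from outside, world axes, zero at the start; "moment": the same for the moment, N m; "width": finger opening in m; "gripper_force": force on a finger pad.
Only numpy, scipy, OpenCV 4.12 (cv2) and the standard library are available. Lean on these libraries where they do the work, as an engineer would, in place of code of your own. Each camera call takes 0.05 s, during which the arm holds its last target. There are 200 camera calls.

## Task

The vacuum station's red-knobbed lever stands somewhere in the left lane of its H-shaped gate. With the fingertips or the outside of the fingers, push it to the crossbar, across to the right, and then forward fully home into the third slot (forward right, three dots and a green bar), and take the hand away. Only push the knob: never take it between the fingers, pull it up or force the lever through the solid part of the gate, and leave the loose things around it standing where they are.

Things in the scene. Friction and masses are not known exactly. Their poses are not given: they have to be found in the camera images.
- station: White vacuum station fixed on the table. Origin at table level straight below the centre of its H gate; x is forward (away from the robot, turned by up to 0.45 rad), y left, z up. In its frame the housing spans x -75 to 75, y -75 to 175 mm, top at z 121; a gauge on the left wing (x 30, y 125, 64 across) rises 20 mm more; a hose elbow leaves its back at y 140.
- gate (a point): Centre of the H gate in the grey top plate, z 121 mm. In the station frame two lanes along x at y +23 and y -23, each from x -30 to +30 mm, joined by a crossbar along y at x 0; channels 16 mm wide, inner corners rounded (4 mm). Slots, with 1 to 4 white dots: first forward left, second rear left, third forward right (three dots and a green bar), fourth rear right.
- knob_center (a point): Centre of the red ball knob, 40 mm across, on a 10 mm steel stem. The lever pivots 20 mm above the table under the gate centre, the ball 165 mm up the stem: 185 mm above the table upright, 174 in a slot end. It leans up to 44 mm forward or back, about 40 left or right. It stays where left; about 3 N moves it; the gate stops it rigidly.
- lever_across (a joint): Sideways lean of the lever (rad): 0 at the gate's centre, positive to the right (station -y). Left lane about -0.25, right lane about +0.25 (each plus or minus 0.035 of play). It starts in the left lane.
- lever_fore (a joint): Forward lean of the lever (rad): 0 in the crossbar (within 0.03 it can pass across), positive forward (station +x). Slot ends at +0.27 and -0.27. It starts anywhere along the left lane.
- knob (a joint): Lift of the ball knob along its stem (m), 0 down, 0.012 at most: a spring-loaded service catch (12 N preload) that must not be pulled up.
- slot3_home (a point): Where the knob's centre is with the lever fully home in the third slot (fixed to the station).
- neutral_right (a point): Where the knob's centre is at the right-hand end of the crossbar, before it goes forward (fixed to the station).
- solvent: Amber glass bottle, 44 mm across, 95 mm tall, loose, on the table at the station's left; origin at the centre of its underside.
- jar: White jar with blue cap, 50 mm across, 55 mm tall, loose, behind the station; origin at the centre of its underside.
- screwdriver: Screwdriver with a red handle, 200 mm long, 26 mm thick, lying loose on the table in front of the station, its length roughly along the station's y; origin under its middle.
- fitting: Brass hose fitting, 26 mm across, 26 mm tall, standing loose on the station's left wing (121 mm above the table), near x -45, y 125 of the station; origin at the centre of its underside.
- tape: Roll of black tape, 54 mm across, 18 mm high, lying loose at the station's right; origin at the centre of its underside.
- bin: Blue open bin, 200 x 150 x 75 mm, loose, far left on the table; origin at the centre of its underside.
- parts_box: Clear open box with brass fittings, 130 x 100 x 40 mm, loose, far right on the table; origin at the centre of its underside.

How it is judged:
On the way, in this order (a step that is already met when the one before it is completed fails the run):
1. the lever is across, at the right-hand end of the crossbar (value of joint lever_across above 0.19 rad and value of joint lever_fore between -0.12 and 0.12 rad).
2. the lever is forward, home in the third slot (value of joint lever_fore above 0.23 rad and value of joint lever_across above 0.18 rad), for 0.2 s.
At the end, for the whole second after the job is handed in: The lever rests home in the third slot: forward lean over 0.23 rad (end stop 0.27, so the ball within about 6 mm of its stop), right lean over 0.18 rad, at rest, knob down within 3 mm (all of step 2 and velocity of joint lever_fore between -0.05 and 0.05 rad/s and value of joint knob below 0.003 m); the robot touches nothing.
It fails at once if the knob is taken between the fingers (its centre within 20 mm of the grasp point between the finger pads) (distance between the grasp point and knob_center below 0.02 m).
It fails at once if the knob is pulled up by more than 5 mm (value of joint knob above 0.005 m).
It fails at once if the lever is forced through the solid part of the gate (value of joint lever_across between -0.12 and 0.12 rad and (value of joint lever_fore above 0.12 rad or value of joint lever_fore below -0.12 rad)).
It fails at once if a loose thing is moved by more than 20 mm, or lifted (distance of any of solvent, jar, screwdriver, fitting, tape, bin, parts_box from where it was at the start of the episode above 0.02 m).
It also fails if it takes over 64 s, if anything falls off the work surface, if the arm or the gripper's body presses on something with over 40 N, if the wrist force passes 120 N, or if a joint passes its speed limit or range.

## Working session

There is one attempt and no reset: what is moved stays moved. The work goes in short steps, Python scripts to look and compute and a shell command to move; the robot and the scene stay as the last step left them, time stands still between calls to the robot, and variables do not carry over. Pictures are saved under pics/ and viewed, at most 10 in all, crops included, and the job is handed in when it is done.

```bash
mkdir -p pics; ls; python3 - <<'E'
from rig import readout, vision
import cv2,numpy as np
s=readout.get_state();print(s['clock'],s['position'],s['ee_rot'],s['width'])
a=vision.get_image("scene");b=vision.get_image("top")
cv2.imwrite("pics/scene.png",a);cv2.imwrite("pics/top.png",b)
for n in("scene","top","wrist"):
    p=vision.camera_params(n);print(n,{k:np.round(v,4).tolist() for k,v in p.items()})
E
```

```text
pics
0.0 [ 0.19960641 -0.53861775  0.20182394] [-9.29476229e-04  9.84309674e-01  1.76447161e-01 -4.23224419e-05] 0.08568711079813891
scene {'intrinsics': [[431.7052, 0.0, 278.7747], [0.0, 431.7052, 210.554], [0.0, 0.0, 1.0]], 'rvec': [2.2064, 1.037, -0.4192], 'tvec': [-0.359, -0.2303, 1.5164]}
top {'intrinsics': [[415.0449, 0.0, 280.2119], [0.0, 415.0449, 214.0014], [0.0, 0.0, 1.0]], 'rvec': [2.1555, -2.0944, 0.1948], 'tvec': [-0.0304, 0.562, 1.4334]}
wrist {'intrinsics': [[343.6044, 0.0, 286.5937], [0.0, 343.6044, 207.6451], [0.0, 0.0, 1.0]], 'hand_eye': [[0.001, -0.9529, -0.3033, 0.0774], [1.0, 0.0008, 0.0006, -0.0007], [-0.0003, -0.3033, 0.9529, -0.1704], [0.0, 0.0, 0.0, 1.0]]}
```

View pics/scene.png

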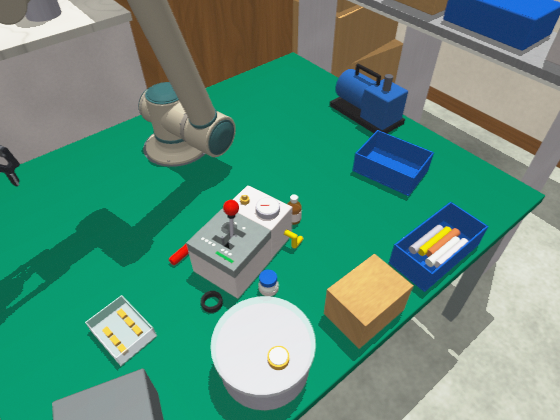

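View pics/top.png

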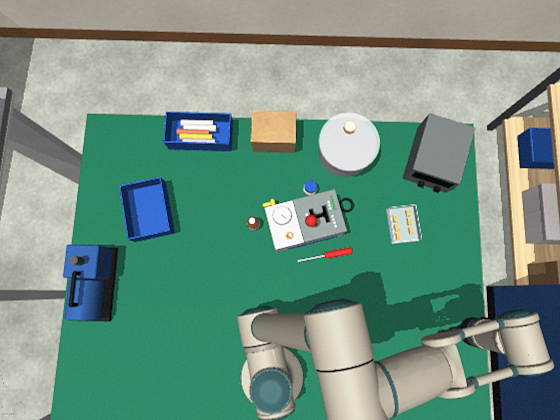

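The scene view has the red knob at (231,208). The top view has it at (311,221), with the gate near (320,214), the gauge at (282,215) and the wing to the left.

```bash
cat > h.py <<'E'
import numpy as np,cv2
from rig import vision,readout
from scipy.spatial.transform import Rotation as R
def cam(n):
    p=vision.camera_params(n);K=np.array(p['intrinsics'])
    if n=='wrist':
        s=readout.get_state();q=s['ee_rot'];T=np.eye(4);T[:3,:3]=R.from_quat([q[1],q[2],q[3],q[0]]).as_matrix();T[:3,3]=s['position']
        M=np.linalg.inv(T@np.array(p['hand_eye']));return K,M[:3,:3],M[:3,3]
    return K,R.from_rotvec(np.ravel(p['rvec'])).as_matrix(),np.ravel(p['tvec'])
def plane(c,uv,z):
    K,r,t=c;d=r.T@np.linalg.inv(K)@np.array([*uv,1.]);o=-r.T@t
    return o+d*(z-o[2])/d[2]
def proj(c,P):
    K,r,t=c;x=K@(r@np.asarray(P)+t);return x[:2]/x[2]
def tri(c1,a,c2,b):
    P=[c[0]@np.c_[c[1],c[2]] for c in(c1,c2)]
    X=cv2.triangulatePoints(P[0],P[1],np.array(a,float).reshape(2,1),np.array(b,float).reshape(2,1)).ravel();return X[:3]/X[3]
def red(im,box):
    x0,y0,x1,y1=box;c=im[y0:y1,x0:x1].astype(int)
    m=((c[...,2]>110)&(c[...,1]<70)&(c[...,0]<70)).astype(np.uint8)
    k=max(cv2.findContours(m,cv2.RETR_EXTERNAL,cv2.CHAIN_APPROX_NONE)[0],key=cv2.contourArea)
    (u,v),r=cv2.minEnclosingCircle(k);return (u+x0,v+y0),r
E
python3 - <<'E'
from h import *
a=cv2.imread('pics/scene.png');b=cv2.imread('pics/top.png');cs,ct=cam('scene'),cam('top')
ks,kt=red(a,(215,190,250,225)),red(b,(295,205,330,235));print(ks,kt)
print('knob',tri(cs,ks[0],ct,kt[0]))
x=cv2.resize(b[175:265,250:360],None,fx=7,fy=6.6,interpolation=cv2.INTER_CUBIC)
x=cv2.resize(b[180:260,255:360],None,fx=7.5,fy=7.5,interpolation=cv2.INTER_CUBIC);cv2.imwrite('pics/t2.png',x)
x=cv2.resize(a[180:300,170:310],None,fx=5,fy=5,interpolation=cv2.INTER_CUBIC);cv2.imwrite('pics/s2.png',x)
E
```

```text
((230.55673789978027, 207.1879425048828), 7.6847920417785645) ((310.73999977111816, 220.3400001525879), 5.798652172088623)
knob [ 0.52038669 -0.11401486  0.18317263]
```

View pics/t2.png

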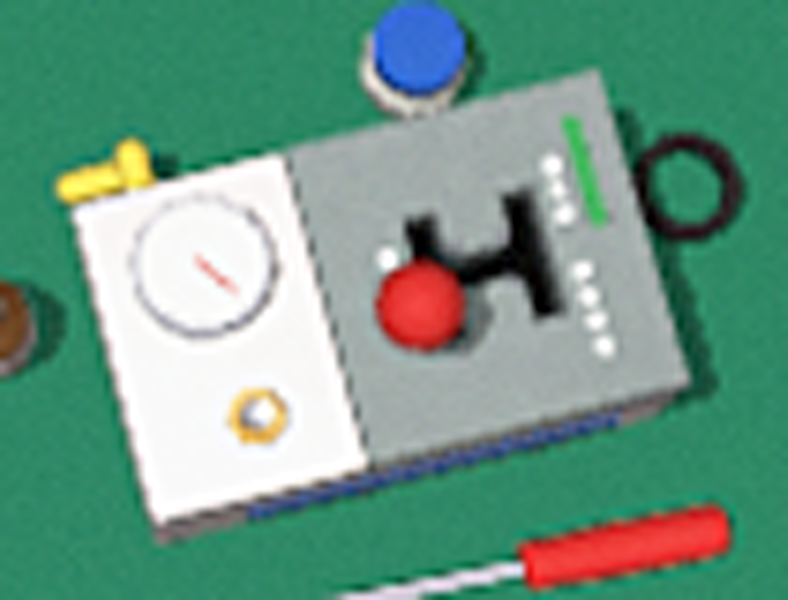

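View pics/s2.png

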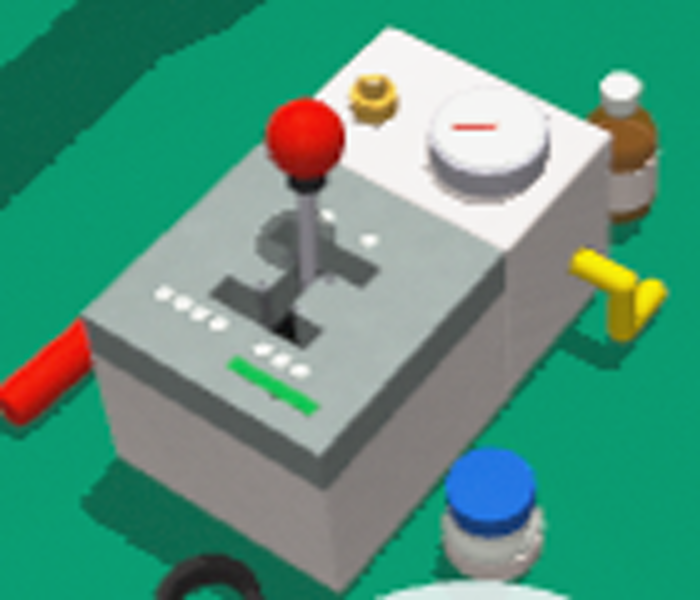

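The top crop shows the plate corners at (75,208), (598,70), (690,380) and (158,518). The knob is in the left lane, to the rear, at (421,305).

```bash
python3 - <<'E'
from h import *
ct=cam('top');cs=cam('scene')
px=np.array([(75,208),(598,70),(690,380),(158,518)])/7.5+[255,180]-.43
L=np.array([(75,175),(75,-75),(-75,-75),(-75,175)])/1e3
W=np.array([plane(ct,p,.121)[:2] for p in px])
ps=np.array([(390,27),(83,318),(320,490-35)])/5+[170,180]-.4   # rear-left, rear-right, fwd-right
Ls=np.array([(-75,175),(-75,-75),(75,-75)])/1e3
Ws=np.array([plane(cs,p,.121)[:2] for p in ps])
for l,w in((L,W),(Ls,Ws),(np.r_[L,Ls],np.r_[W,Ws])):
    A=l-l.mean(0);B=w-w.mean(0)
    yaw=np.arctan2((A[:,0]*B[:,1]-A[:,1]*B[:,0]).sum(),(A*B).sum());c,s=np.cos(yaw),np.sin(yaw);Rm=np.array([[c,-s],[s,c]])
    o=w.mean(0)-Rm@l.mean(0);print('yaw',yaw,'o',o,'res mm',np.abs((l@Rm.T+o-w)*1e3).max())
k=np.array([.5204,-.114]);print('knob local mm',Rm.T@(k-o)*1e3)
E
```

```text
yaw 0.2881862162238836 o [ 0.55077986 -0.14837633] res mm 2.0354482209035685
yaw 0.2803787729679514 o [ 0.54906237 -0.14556033] res mm 1.9962525547092547
yaw 0.2837558658356695 o [ 0.54992386 -0.14716707] res mm 3.0305201045275343
knob local mm [-19.05766503  40.10633906]
```

```bash
cat >> h.py <<'E'
YAW=0.285;O=np.array([.550,-.147])
RS=np.array([[np.cos(YAW),-np.sin(YAW)],[np.sin(YAW),np.cos(YAW)]])
def loc(P): return np.r_[RS.T@(np.asarray(P)[:2]-O),P[2]]*1e3
def go(x,y,z):
    s=readout.get_state();q=s['ee_rot'];r=R.from_quat([q[1],q[2],q[3],q[0]])
    w=np.r_[RS@np.array([x,y])/1e3+O,z/1e3]
    goal=R.from_matrix(np.c_[[*RS[:,0],0],[*-RS[:,1],0],[0,0,-1]])
    print('t',s['clock'],'at',loc(s['position']).round(1),'tool shift mm',(r.inv().apply(w-s['position'])*1e3).round(1),'turn u',(np.degrees((r.inv()*goal).as_rotvec())/6).round(2),'F',np.round(s['contact_force'],1))
E
python3 -c "
from h import *
go(-72,40,250)"
```

```text
t 0.1 at [-446.4 -277.4  201.9] tool shift mm [ 395.6 -290.6  -47.5] turn u [-0.02 -0.    0.67] F [ 0.5 -0.   0.5]
```

```bash
python3 -m handwheel '[[[0,0,-24],[0,0,0],1],[[0,0,-24],[0,0,0],1],[[40,-29,0],[0,0,0],1],[[40,-29,0],[0,0,0],1],[[40,-29,0],[0,0,0],1],[[40,-29,0],[0,0,0],1],[[40,-29,0],[0,0,0],1],[[40,-29,0],[0,0,0],1],[[40,-29,0],[0,0,0],1],[[40,-29,0],[0,0,0],1],[[40,-29,0],[0,0,0],1],[[36,-29,0],[0,0,0],1],[[0,0,0],[0,0,0.67],1],[[0,0,0],[0,0,0],1],[[0,0,0],[0,0,0],1]]'
python3 - <<'E'
from h import *
go(-72,40,168)
c=cam('wrist');im=vision.get_image('wrist')
print(readout.get_state()['width'])
cv2.imwrite('pics/w1.png',im)
for n,p in dict(knob=(-19,40,182),gate=(0,0,121),cfr=(75,-75,121),sl3=(30,-23,121),bar=(30,-50,121)).items():
    print(n,proj(c,np.r_[RS@np.array(p[:2])/1e3+O,p[2]/1e3]).round(0))
E
```

```text
clock: 1.98
position: [0.47, -0.13, 0.2505]
ee_rot: [-0.0, 0.99, 0.142, -0.0]
contact_force: [0.4, 0.2, 0.4]
width: 0.0003
gripper_force: 0.0
t 1.975 at [-72.   38.8 250.5] tool shift mm [-0.  -1.2 82.5] turn u [-0.  0. -0.] F [0.4 0.2 0.4]
0.00019254608502868492
knob [286. 136.]
gate [334. 105.]
cfr [435.   3.]
sl3 [364.  66.]
bar [397.  66.]
```

View pics/w1.png

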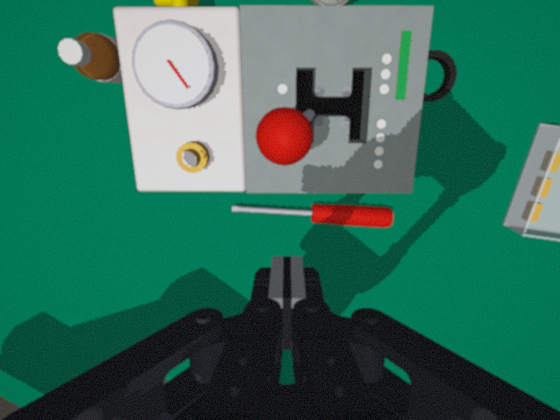

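The wrist view matches the model to about 2 px: knob at (285,136), gate at (333,104), and the closed fingers at (288,265) directly behind the knob. I'll descend and push forward.

```bash
python3 -m handwheel '[[[0,0,30],[0,0,0],1],[[0,0,30],[0,0,0],1],[[0,0,22],[0,0,0],1],[[7,0,0],[0,0,0],1],[[7,0,0],[0,0,0],1],[[5,0,0],[0,0,0],1],[[5,0,0],[0,0,0],1],[[5,0,0],[0,0,0],1],[[5,0,0],[0,0,0],1],[[4,0,0],[0,0,0],1],[[0,0,0],[0,0,0],1]]'
cat >> h.py <<'E'
def knob(tag):
    im=vision.get_image('scene');im2=vision.get_image('top');a=red(im,(205,185,260,240))
    cv2.imwrite(f'pics/s_{tag}.png',im);cv2.imwrite(f'pics/t_{tag}.png',im2)
    P=plane(cam('scene'),a[0],.181);print('scene knob',a,'local on z.181',loc(P).round(1))
    c=cam('wrist');w=vision.get_image('wrist');cv2.imwrite(f'pics/w_{tag}.png',w)
    m=red(w,(100,0,480,330));print('wrist knob',m,'local',loc(plane(c,m[0],.181)).round(1))
E
python3 -c "
from h import *
go(-31,40,168);knob('a')"
```

```text
clock: 3.4
position: [0.5064, -0.1191, 0.1686]
ee_rot: [0.0, 0.99, 0.142, -0.001]
contact_force: [-1.1, 0.0, 0.6]
width: 0.0001
gripper_force: 0.9
t 3.4 at [-34.   39.  168.6] tool shift mm [ 3.  -1.   0.6] turn u [-0.    0.01  0.  ] F [-1.1  0.   0.6]
scene knob ((230.6904754638672, 207.3095245361328), 7.640918254852295) local on z.181 [-19.8  41.6 181. ]
wrist knob ((282.93223571777344, 230.64511108398438), 39.200462341308594) local [-18.9  41.3 181. ]
```

View pics/w_a.png

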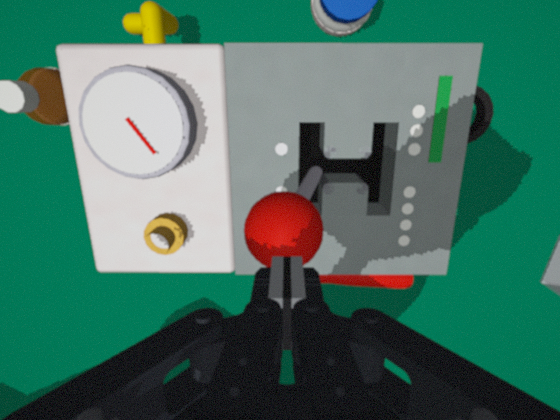

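```bash
python3 - <<'E'
from h import *
c=cam('wrist');s=readout.get_state();P=np.array(s['position']);print(s['clock'],loc(P))
for d in([0,0,0],[0,0,19],[11,0,0],[11,0,19],[-11,0,0]):
    q=P+np.r_[RS@np.array(d[:2])/1e3,d[2]/1e3];print(d,proj(c,q).round(0))
for p in((0,0,121),(30,-23,121),(-75,-75,121),(75,-75,121),(0,23,121)):
    print(p,proj(c,np.r_[RS@np.array(p[:2])/1e3+O,p[2]/1e3]).round(0))
im=cv2.imread('pics/w_a.png');cv2.imwrite('pics/w_a2.png',cv2.resize(im[170:330,190:380],None,fx=3.5,fy=3.5,interpolation=cv2.INTER_CUBIC))
E
```

```text
3.55 [-33.95872158  39.02124193 168.69713543]
[0, 0, 0] [288. 248.]
[0, 0, 19] [288. 265.]
[11, 0, 0] [288. 229.]
[11, 0, 19] [288. 244.]
[-11, 0, 0] [288. 267.]
(0, 0, 121) [348. 169.]
(30, -23, 121) [388. 121.]
(-75, -75, 121) [448. 273.]
(75, -75, 121) [485.  41.]
(0, 23, 121) [312. 169.]
```

View pics/w_a2.png

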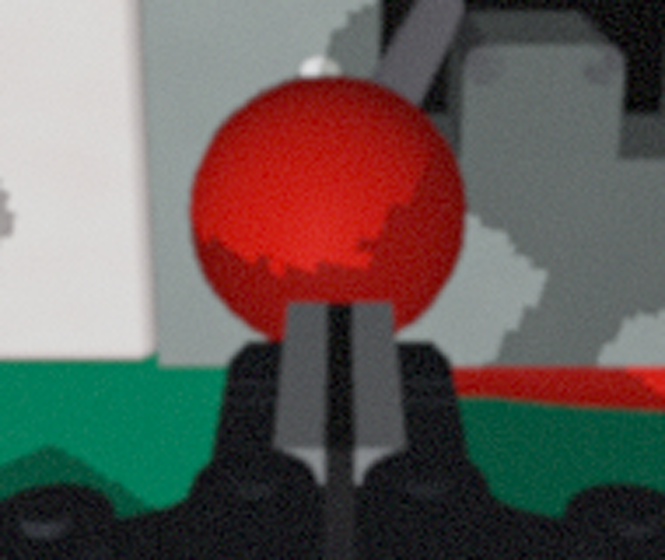

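Touching, with only light contact. The finger face is further back than assumed: contact came with the TCP about 15 mm behind the ball centre. I'll back off and use a higher tip height (TCP z ≈ 184), so the grasp point stays well above the ball.

```bash
python3 -m handwheel '[[[-6,0,0],[0,0,0],1],[[-4,0,0],[0,0,0],1],[[0,-1,-15],[0,0,0],1],[[5,0,0],[0,0,0],1],[[5,0,0],[0,0,0],1],[[3,0,0],[0,0,0],1],[[3,0,0],[0,0,0],1],[[3,0,0],[0,0,0],1],[[0,0,0],[0,0,0],1]]'
python3 -c "
from h import *
go(-15,40,184);knob('b')"
```

```text
clock: 4.68
position: [0.5153, -0.1155, 0.1835]
ee_rot: [-0.0, 0.99, 0.142, -0.0]
contact_force: [-0.4, -0.1, -0.2]
width: -0.0001
gripper_force: 0.0
t 4.675 at [-24.4  40.  183.5] tool shift mm [ 9.4 -0.  -0.5] turn u [-0.  0. -0.] F [-0.4 -0.1 -0.2]
scene knob ((230.55673789978027, 207.1879425048828), 7.6847920417785645) local on z.181 [-20.4  41.7 181. ]
wrist knob ((285.08543395996094, 236.68592834472656), 35.535133361816406) local [-18.9  41.3 181. ]
```

No contact force, even though the TCP should be nearly on the ball. I'll check where the fingertips really are.

```bash
python3 - <<'E'
from h import *
im=cv2.imread('pics/s_b.png');x0,y0=165,150
x=cv2.resize(im[y0:y0+110,x0:x0+140],None,fx=5,fy=5,interpolation=cv2.INTER_CUBIC);cv2.imwrite('pics/s_b2.png',x)
c=cam('scene')
for p in((-24.4,40,183.5),(-24.4,40,202.5),(-13.4,40,183.5),(-19,40,181)):
    print(p,((proj(c,np.r_[RS@np.array(p[:2])/1e3+O,p[2]/1e3])-[x0,y0])*5).round(0))
E
```

```text
(-24.4, 40, 183.5) [319. 281.]
(-24.4, 40, 202.5) [315. 254.]
(-13.4, 40, 183.5) [336. 290.]
(-19, 40, 181) [328. 289.]
```

View pics/s_b2.png

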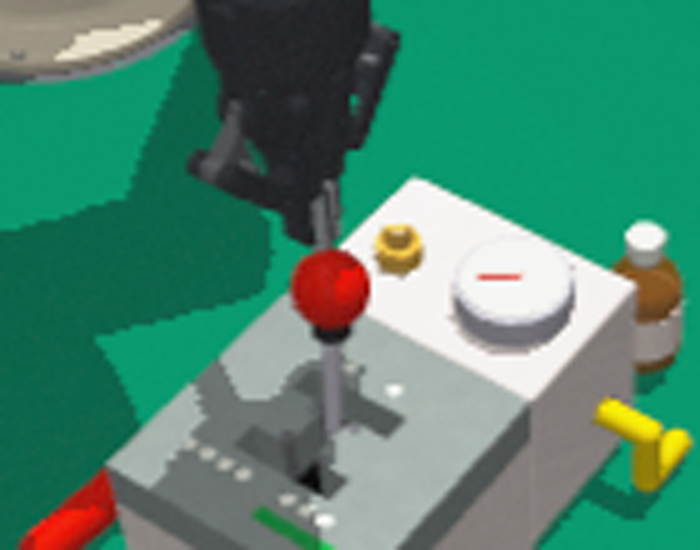

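```bash
python3 - <<'E'
from h import *
c=cam('wrist');s=cam('scene')
for v in(244,250,256):
  for u in (318,324):
    P=tri(c,(288,256),s,np.array((u,v))/5+[165,150]-.4);print(u,v,'rel TCP',loc(P)-loc(readout.get_state()['position']), (proj(s,P)-[165,150])*5, proj(c,P))
E
```

```text
318 244 rel TCP [ 5.86620319 -1.11561233 29.85707058] [320.34124855 244.37429374] [290.20317637 263.94117869]
324 244 rel TCP [ 8.29232524 -0.67893426 31.52212135] [324.54713614 243.41037803] [289.28330149 260.74373027]
318 250 rel TCP [ 4.49837732 -0.89996226 25.13768136] [319.3290619  249.83332596] [289.62582226 261.94248891]
324 250 rel TCP [ 6.95175825 -0.47248027 26.84280629] [323.54098404 248.8591469 ] [288.74670949 258.8000059 ]
318 256 rel TCP [ 3.12813983 -0.68847757 20.39454509] [318.32024086 255.28662384] [289.09103975 260.04491532]
324 256 rel TCP [ 5.60911384 -0.27032989 22.1404625 ] [322.53822671 254.30215046] [288.2509781  256.95494455]
```

The views suggest the finger ends sit higher than the reported TCP. I'll back off, go lower, and feel for contact.

```bash
python3 -m handwheel '[[[-15,0,0],[0,0,0],1],[[-16,0,0],[0,0,0],1],[[0,0,17],[0,0,0],1],[[0,0,17],[0,0,0],1],[[0,0,0],[0,0,0],1]]'
python3 -m handwheel '[[[2,0,0],[0,0,0],1],[[2,0,0],[0,0,0],1],[[2,0,0],[0,0,0],1],[[0,0,0],[0,0,0],1]]'
python3 -c "
from h import *
go(-31,40,150);knob('c')"
```

```text
clock: 5.45
position: [0.4833, -0.1241, 0.1489]
ee_rot: [-0.001, 0.99, 0.141, -0.001]
contact_force: [-0.3, 0.2, -0.8]
width: 0.0
gripper_force: 0.0
clock: 5.95
position: [0.4912, -0.1227, 0.1501]
ee_rot: [0.0, 0.99, 0.142, -0.0]
contact_force: [-1.4, 0.1, 1.7]
width: -0.0001
gripper_force: 0.7
t 5.95 at [-49.6  39.8 150.1] tool shift mm [18.6 -0.2  0.1] turn u [0.01 0.   0.  ] F [-1.4  0.1  1.7]
scene knob ((230.5, 207.1363639831543), 7.7046122550964355) local on z.181 [-20.6  41.8 181. ]
wrist knob ((284.5841522216797, 213.20565795898438), 45.43194580078125) local [-19.1  41.3 181. ]
```

Contact comes at TCP x = −50, which fits a face 11 mm ahead of the tool axis, with the finger ends about 30 mm above the reported TCP. I'll go a bit lower and push forward.

```bash
python3 -m handwheel '[[[-5,0,0],[0,0,0],1],[[0,0,14],[0,0,0],1],[[4,0,0],[0,0,0],1],[[4,0,0],[0,0,0],1],[[4,0,0],[0,0,0],1],[[0,0,0],[0,0,0],1]]'
python3 -c "
from h import *
go(-31,40,136);knob('d')"
```

```text
clock: 6.85
position: [0.4977, -0.1202, 0.1357]
ee_rot: [-0.0, 0.99, 0.142, -0.0]
contact_force: [-2.9, 0.9, 1.5]
width: 0.0001
gripper_force: 1.4
t 6.85 at [-42.6  40.5 135.7] tool shift mm [11.6  0.5 -0.3] turn u [-0.01  0.01 -0.  ] F [-2.9  0.9  1.5]
scene knob ((232.5, 208.0), 7.826338291168213) local on z.181 [-14.7  42.2 181. ]
wrist knob ((284.9090881347656, 226.82644653320312), 50.282989501953125) local [-12.9  41.6 181. ]
```

```bash
python3 -m handwheel '[[[4,0,0],[0,0,0],1],[[4,0,0],[0,0,0],1],[[4,0,0],[0,0,0],1],[[0,0,0],[0,0,0],1]]'
python3 -c "
from h import *
go(-31,40,136);knob('e')"
```

```text
clock: 7.5
position: [0.5102, -0.1174, 0.1358]
ee_rot: [0.0, 0.99, 0.142, 0.001]
contact_force: [-2.1, -0.7, 1.6]
width: 0.0001
gripper_force: 1.1
t 7.5 at [-29.8  39.6 135.8] tool shift mm [-1.2 -0.4 -0.2] turn u [ 0.01 -0.01 -0.  ] F [-2.1 -0.7  1.6]
scene knob ((236.54545402526855, 210.0), 7.806116104125977) local on z.181 [ -2.3  42.4 181. ]
wrist knob ((282.7499237060547, 226.36517333984375), 50.64460372924805) local [ -0.2  41.6 181. ]
```

The knob is now at the crossbar (x ≈ −1). I'll lift over to its left side.

```bash
python3 -m handwheel '[[[-7,0,0],[0,0,0],1],[[-8,0,0],[0,0,0],1],[[0,0,-30],[0,0,0],1],[[0,0,-30],[0,0,0],1],[[15,-17,0],[0,0,0],1],[[15,-17,0],[0,0,0],1],[[15,-17,0],[0,0,0],1],[[0,0,28],[0,0,0],1],[[0,0,28],[0,0,0],1],[[0,0,0],[0,0,0],1]]'
python3 -c "
from h import *
go(0,70,138);knob('f')"
```

```text
clock: 8.9
position: [0.5219, -0.0596, 0.1379]
ee_rot: [-0.001, 0.99, 0.142, -0.002]
contact_force: [-1.0, -0.4, -0.2]
width: 0.0001
gripper_force: 0.0
t 8.9 at [ -2.3  91.8 137.9] tool shift mm [ 2.4 21.8 -0.2] turn u [-0.02  0.04 -0.01] F [-1.  -0.4 -0.2]
scene knob ((237.15217208862305, 210.2391300201416), 7.779246807098389) local on z.181 [ -0.5  42.6 181. ]
wrist knob ((406.39990234375, 290.3156433105469), 45.060054779052734) local [ -1.5  39.7 181. ]
```

View pics/w_f.png

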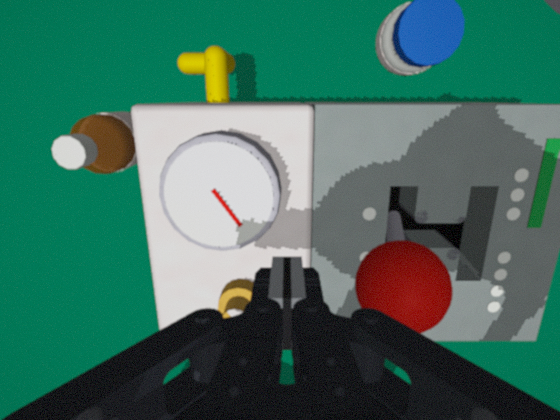

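The fingers stand clear of the fitting and to the left of the ball. I'll push right in stages.

```bash
python3 -m handwheel '[[[2,7,0],[0,0,0],1],[[0,7,0],[0,0,0],1],[[0,5,0],[0,0,0],1],[[0,5,0],[0,0,0],1],[[0,5,0],[0,0,0],1],[[0,5,0],[0,0,0],1],[[0,5,0],[0,0,0],1],[[0,0,0],[0,0,0],1]]'
python3 -c "
from h import *
go(0,30,138);knob('g')"
```

```text
clock: 10.05
position: [0.537, -0.0977, 0.1395]
ee_rot: [0.001, 0.99, 0.142, -0.0]
contact_force: [0.5, 0.8, 1.6]
width: 0.0
gripper_force: 0.8
t 10.05 at [  1.4  51.  139.5] tool shift mm [-1.3 21.   1.5] turn u [ 0.01  0.   -0.01] F [0.5 0.8 1.6]
scene knob ((230.73749923706055, 214.82500076293945), 7.92629337310791) local on z.181 [ -4.1  22.1 181. ]
wrist knob ((370.580810546875, 300.774169921875), 45.61545181274414) local [ -4.4  15.5 181. ]
```

```bash
python3 -m handwheel '[[[0,5,0],[0,0,0],1],[[0,5,0],[0,0,0],1],[[0,5,0],[0,0,0],1],[[0,5,0],[0,0,0],1],[[0,5,0],[0,0,0],1],[[0,5,0],[0,0,0],1],[[0,5,0],[0,0,0],1],[[0,5,0],[0,0,0],1],[[0,0,0],[0,0,0],1]]'
python3 -c "
from h import *
go(0,-11,138);knob('h')"
```

```text
clock: 11.32
position: [0.5482, -0.1361, 0.1395]
ee_rot: [0.001, 0.99, 0.142, 0.0]
contact_force: [0.6, 1.0, 0.6]
width: -0.0003
gripper_force: 0.2
t 11.325 at [  1.4  11.  139.5] tool shift mm [-1.4 22.   1.5] turn u [ 0.01  0.   -0.01] F [0.6 1.  0.6]
scene knob ((219.87404537200928, 225.48473358154297), 8.266125679016113) local on z.181 [ -4.2 -18.9 181. ]
wrist knob ((370.53643798828125, 299.0731506347656), 45.6401252746582) local [ -3.6 -24.4 181. ]
```

```bash
python3 -m handwheel '[[[0,5,0],[0,0,0],1],[[0,5,0],[0,0,0],1],[[0,5,0],[0,0,0],1],[[0,4,0],[0,0,0],1],[[0,2,0],[0,0,0],1],[[0,0,0],[0,0,0],1]]'
python3 -c "
from h import *
go(0,-11,138);knob('i')"
```

```text
clock: 12.22
position: [0.5539, -0.1557, 0.1397]
ee_rot: [0.0, 0.99, 0.142, -0.0]
contact_force: [-0.7, 1.9, -1.5]
width: -0.0003
gripper_force: 1.0
t 12.225 at [  1.3  -9.4 139.7] tool shift mm [-1.3  1.6  1.7] turn u [ 0.    0.   -0.01] F [-0.7  1.9 -1.5]
scene knob ((214.63207530975342, 232.02830123901367), 8.370326042175293) local on z.181 [ -1.5 -41.3 181. ]
wrist knob ((367.0887451171875, 294.4215087890625), 43.611019134521484) local [ -1.5 -43.5 181. ]
```

The lever is at the right end of the crossbar. I'll go around behind it.

```bash
python3 -m handwheel '[[[0,-6,0],[0,0,0],1],[[0,-6,0],[0,0,0],1],[[0,0,-30],[0,0,0],1],[[0,0,-30],[0,0,0],1],[[-17,15,0],[0,0,0],1],[[-17,15,0],[0,0,0],1],[[-17,15,0],[0,0,0],1],[[0,0,32],[0,0,0],1],[[0,0,32],[0,0,0],1],[[0,0,0],[0,0,0],1]]'
python3 -c "
from h import *
go(-35,-42,136);knob('j')"
```

```text
clock: 13.62
position: [0.5125, -0.2003, 0.1339]
ee_rot: [-0.001, 0.99, 0.142, -0.002]
contact_force: [-0.1, 1.0, 0.4]
width: -0.0003
gripper_force: 0.0
t 13.625 at [-51.  -40.6 133.9] tool shift mm [16.   1.3 -2.1] turn u [-0.03  0.03 -0.  ] F [-0.1  1.   0.4]
scene knob ((214.69318199157715, 232.2045440673828), 8.23387622833252) local on z.181 [ -1.1 -41.7 181. ]
wrist knob ((287.0234680175781, 177.36471557617188), 52.629302978515625) local [  0. -42. 181.]
```

```bash
python3 -m handwheel '[[[8,1,0],[0,0,0],1],[[8,0,0],[0,0,0],1],[[5,0,0],[0,0,0],1],[[5,0,0],[0,0,0],1],[[5,0,0],[0,0,0],1],[[5,0,0],[0,0,0],1],[[5,0,0],[0,0,0],1],[[5,0,0],[0,0,0],1],[[5,0,0],[0,0,0],1],[[5,0,0],[0,0,0],1],[[0,0,0],[0,0,0],1]]'
python3 -c "
from h import *
go(14,-42,136);knob('k')"
```

```text
clock: 15.15
position: [0.5684, -0.1862, 0.135]
ee_rot: [-0.0, 0.99, 0.142, -0.0]
contact_force: [-2.0, -0.3, -1.2]
width: 0.0
gripper_force: 1.0
t 15.15 at [  6.6 -42.8 135. ] tool shift mm [ 7.4 -0.8 -1. ] turn u [-0.01  0.01 -0.  ] F [-2.  -0.3 -1.2]
scene knob ((227.0, 238.0), 8.062357902526855) local on z.181 [ 33.8 -39.3 181. ]
wrist knob ((283.2308044433594, 222.6215362548828), 49.232757568359375) local [ 38.1 -40.9 181. ]
```

```bash
python3 -m handwheel '[[[3,0,0],[0,0,0],1],[[2,0,0],[0,0,0],1],[[1,0,0],[0,0,0],1],[[0,0,0],[0,0,0],1]]'
python3 -m handwheel '[[[1,0,0],[0,0,0],1],[[0,0,0],[0,0,0],1]]'
python3 -m handwheel '[[[1,0,0],[0,0,0],1],[[0,0,0],[0,0,0],1]]'
python3 -c "
from h import *
go(14,-42,136);knob('l')"
```

```text
clock: 15.8
position: [0.5739, -0.1847, 0.1355]
ee_rot: [-0.0, 0.99, 0.142, -0.0]
contact_force: [-2.7, -0.8, -1.3]
width: -0.0002
gripper_force: 1.4
clock: 16.05
position: [0.5743, -0.1845, 0.1355]
ee_rot: [-0.0, 0.99, 0.142, -0.001]
contact_force: [-4.6, -0.9, -3.6]
width: -0.0003
gripper_force: 2.3
clock: 16.3
position: [0.5745, -0.1845, 0.1355]
ee_rot: [-0.0, 0.99, 0.142, -0.001]
contact_force: [-6.0, -1.7, -1.7]
width: -0.0
gripper_force: 3.1
t 16.3 at [ 13.  -42.8 135.5] tool shift mm [ 1.  -0.8 -0.5] turn u [-0.    0.03 -0.  ] F [-6.  -1.7 -1.7]
scene knob ((229.5, 238.0), 7.566473007202148) local on z.181 [ 38.6 -36.1 181. ]
wrist knob ((281.82489013671875, 222.85321044921875), 48.66022491455078) local [ 44.6 -40.5 181. ]
```

The force is rising with no further motion, so the lever is at its stop. I'll retreat.

```bash
python3 -m handwheel '[[[-8,0,0],[0,0,0],1],[[-12,0,0],[0,0,0],1],[[-20,0,0],[0,0,0],1],[[0,0,-40],[0,0,0],1],[[0,0,-40],[0,0,0],1],[[-40,0,0],[0,0,0],1],[[-40,0,0],[0,0,0],1],[[0,0,0],[0,0,0],1],[[0,0,0],[0,0,0],1],[[0,0,0],[0,0,0],1]]'
python3 -c "
from h import *
knob('m')
a=cv2.imread('pics/s_m.png');b=cv2.imread('pics/t_m.png')
t=red(b,(295,190,350,235));s=red(a,(205,185,260,260));print(t,loc(tri(cam('scene'),s[0],cam('top'),t[0])))
cv2.imwrite('pics/m.png',np.hstack([cv2.resize(a[150:310,160:320],(400,400)),cv2.resize(b[160:280,240:360],(400,400))]))"
```

```text
clock: 17.7
position: [0.4614, -0.218, 0.2158]
ee_rot: [0.0, 0.99, 0.142, 0.0]
contact_force: [0.1, 0.5, 0.5]
width: 0.0001
gripper_force: 0.0
scene knob ((229.5, 238.5), 7.516748428344727) local on z.181 [ 39.5 -37.2 181. ]
wrist knob ((285.5, 197.0), 45.047298431396484) local [-85.9 -41.9 181. ]
((329.5, 196.5), 5.700977325439453) [ 42.52694476 -41.81365454 178.20487063]
```

View pics/m.png

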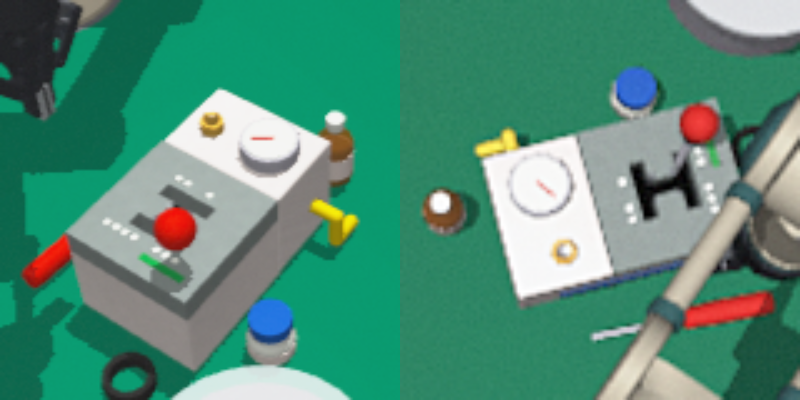

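Both views show the knob forward right over the third slot, at local (43, −42), and the hand is clear. The fitting, jar, bottle and screwdriver look undisturbed.

```bash
python3 -c "
from rig import manip
print(manip.sign_off())"
```

```text
the job is handed in; nothing more can be done
None
```

The lever is home in the third slot and the hand is clear, but the run may have failed early on: twice before the lever moved, the reported pose put the grasp point about 16–20 mm from the ball centre (limit 20 mm), with the fingers shut and not around the knob; sign-off gave no verdict.

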